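# Ink the stamp and hold it over the gift box

## Robot

A 6-joint arm with a two-finger parallel gripper is mounted at the origin on a cart in front of the work surface, level with it; the furniture and walls round the work are solid. World frame = base frame: x ahead of the robot, y to its left, z up, the work surface at z = 0. Lengths are in mm, angles in rad, forces in N, time in s.
With the tool pointing down it reaches from about 300 to 775 mm from the base axis. Payload 14.6 kg.
Tool frame: the origin (TCP) lies at the very end of the fingers, on their centre line; the grasp point (between the pads) lies 19 mm behind it (grip_point_offset is the distance from the TCP to the grasp point, in mm); z points along the fingers, y is the line along which they close (so a half turn about z gives the same grasp; the last joint's range is limited). The gripper opens to 94 mm and grips with 3 to 60 N. Pads are 16 mm wide; open, the fingers measure 119 mm over their backs; the gripper's body (75 mm by 177 mm) begins 78 mm behind the grasp point.
Start: joints at [1.264, 0.3, 1.521, -0, 1.321, -0.067], TCP at [130.628, 534.252, 205.446] pointing down, gripper open.
Joint ranges: [-3.03, 3.03], [-0.79, 2.21], [0.23, 2.52], [-1.04, 4.18], [0, 3.07], [-2.55, 2.55]. Speed limits (rad/s): [2.22, 2.22, 2.57, 3.14, 3.14, 3.14].

## Interface

Orientations are given as [roll, pitch, yaw] about the fixed x, y, z axes, in that order (R = Rz(yaw) Ry(pitch) Rx(roll)).
In Python, from cell import read_state, camera, camera_info, sign_off, grip_point_offset gives the robot as it stands.
- The arm moves only by the shell command python3 -m handwheel 'ROWS' [FORCE]. ROWS is text: rows parted by semicolons, each of 5 numbers parted by spaces: the shift along the world's x, y, z in units of 40 mm (1.0 is 40 mm), then the turn about the world's z in units of 5 degrees (1.0 is 5 degrees), then the closure, from 0 (fully open) to 1 (shut). In form: dx dy dz yaw gripper; .... A call has 1 to 12 rows; each row shifts and turns the commanded pose from where the row before left it; what a row does not reach is not made up. A row lasts 1/12 s, in which the tool goes at most 41.7 mm and 7.16 degrees, less where a joint would pass 70% of its speed; a pose out of reach is approached as far as the arm can. A call is refused whole if a number of a shift passes 1 or a number of a turn 1, either way. A call with a gripper value outside its range is refused whole. The fingers move at their own pace and stop on an object; FORCE is the grip in N (left out, the last holds). Time passes only in rows, so rows that do not move let the fingers close. It gives the time, the measured TCP pose, the force, the opening and the grip force at its end, in the units of the state.
- read_state(): the state, without advancing time (a new reading comes with each control period).
- camera(name): name is "scene" or "top" or "wrist"; returns (picture, depth): 480x640x3 uint8, red, green, blue; 480x640 float32, mm along the optical axis (not along the pixel's ray), 0 where there is no reading.
- camera_info(name): a dict with "intrinsics" (3x3 intrinsics, pixels), "world_from_camera" (4x4, takes a point from camera to world coordinates). Camera axes: x right, y down, z forward; pixel columns grow to the right and rows downward; lengths in mm; the calibration is good to about 2 mm. The wrist camera is an equidistant fisheye: a pixel r from the principal point sees the ray r / f radians off the axis. A picture is of the moment at which its call begins: read the wrist's pose just before it. camera_info takes no time and is no camera call; for the wrist camera it gives the pose at the moment of the call.
- sign_off(): hands the job in; it is judged then, once.
The state is a dict: "clock": time; "joints": joint angles; "qd": joint speeds; "effort": joint torques, N m; "eef_pos": TCP position; "eef_rot": TCP orientation; "wrist_force": force on the tool from outside, world axes, zero at the start; "moment": the same for the moment, N m; "finger_gap": finger opening in mm; "finger_force": force on a finger pad.
Only numpy, scipy, OpenCV 4.12 (cv2) and the standard library are available. Lean on these libraries where they do the work, as an engineer would, in place of code of your own. Each camera call takes 0.05 s, during which the arm holds its last target. There are 200 camera calls.

## Task

Pick up the wooden hand stamp, ink it by pressing it gently, upright, onto the open ink pad, then carry it up over the ribbon stand to the long flat gift box. Stop with it upright about a centimetre above the middle of that box's lid, its long side in line with the box's long side, and finish still holding it there, so that its place can be checked before stamping. Apart from the ink pad the stamp must not touch the gift boxes or the ribbon stand, the robot must not touch the ribbon stand, and everything else stays where it is.

Things in the scene. Friction and masses are not known exactly. Their poses are not given: they have to be found in the camera images.
- stamp_center (a point): Wooden hand stamp, stands upright, loose, 60 g or so. Point: on its axis half-way up, 32.5 mm above the stamping face. Foot: block 32 mm (its x) by 44 mm (its y, the long side), 17 mm high; then a neck 18 mm thick up to 32 mm; then a round turned knob 28 mm thick from 32 to 65 mm above the face (middle of the knob 16 mm above this point). z up.
- stamp: The same stamp; origin at the centre of its stamping face (underside), axes as stamp_center.
- ink_pad (a point): Centre of the ink pad's flat upper surface, 7 mm above the worktop, in an open tin that is fixed to the worktop. The free pad is 60 mm (x) by 94 mm (y, long side), inside a rim 2 mm thick that stands 5 mm above the pad. The tin's hinged lid stands open on the tin's own -x side (away from the robot), leaning outward, its top about 75 mm above the worktop. Axes are the tin's, z up.
- ink_tin: The same ink tin (72 x 102 mm, rim 12 mm high); origin at the centre of its underside.
- stand_top (a point): Ribbon stand, fixed: a dark wooden board with two uprights and a rod along its x that carries three ribbon spools (white, red, pale blue) 66 mm across. 180 mm (x) by 66 mm (y), 95 mm high over all. Point: above its middle at the top of the spools, 95 mm above the worktop. It stands between the ink pad and the two gift boxes.
- ribbon_stand: The same ribbon stand; origin at the centre of its underside.
- long_box_lid (a point): Centre of the lid's top face of the target: the long flat kraft gift box, 62 mm (x) by 100 mm (y, long side), 30 mm high, loose. z up; the point is 30 mm above the worktop.
- gift_box_3: The same long flat gift box; origin at the centre of its underside.
- gift_box_1: Square kraft gift box, 66 x 66 x 48 mm high, loose, beside the long flat one (either may be the nearer); not the target. Origin at the centre of its underside.
- gift_box_2: Square kraft gift box, 66 x 66 x 46 mm, at the back on the right; a bystander. Origin at the centre of its underside.
- sweet_tin: Round sweet tin with brown lid, 65 mm across, 40 mm high; a bystander. Origin at the centre of its underside.
- tape_1: Roll of pale brown tape lying flat, 98 mm across, 25 mm high, at the back; a bystander. Origin at the centre of its underside.
- scissors_1: Scissors with orange handles, 87 x 199 x 9 mm, lying at the front edge; a bystander. Origin at the centre of its underside.
There are look-alikes about, which are no part of the job. Leave any pink look-alike of the stamp alone.

How it is judged (in metres and radians):
On the way, in this order (a step that is already met when the one before it is completed fails the run):
1. the stamp is pressed upright on the ink pad with more than 1.5 N (contact force between stamp and ink_tin above 1.5 N and z of stamp_center in the frame of ink_pad below 0.0355 m and horizontal distance between stamp_center and ink_pad below 0.03 m and angle between stamp_center's own z axis and vertical below 0.15 rad), for 0.1 s.
2. the stamp is carried over the ribbon stand, its centre more than 125 mm above the worktop (height (world z) of stamp_center above 0.125 m and x of stamp_center in the frame of stand_top between -0.13 and 0.13 m and y of stamp_center in the frame of stand_top between -0.03 and 0.03 m).
At the end, for the whole second after the job is handed in: The gripper holds the stamp (more than 1 N) still and upright (within 0.10 rad), its face 3 to 18 mm above the long flat box's lid without contact, its axis within 10 mm of the lid's centre and its long side within 0.15 rad of the box's; the box stands within 15 mm of its start (z of stamp_center in the frame of long_box_lid between 0.0355 and 0.0505 m and horizontal distance between stamp_center and long_box_lid below 0.01 m and angle between stamp_center's own z axis and vertical below 0.1 rad and angle between the y axis of stamp_center and the y axis of long_box_lid, either way round below 0.15 rad and contact force between stamp and gift_box_3 below 0.05 N and contact force between stamp and gift_box_1 below 0.05 N and contact force between stamp and ribbon_stand below 0.05 N and contact force between stamp and the fingers above 1 N and linear speed of stamp below 0.02 m/s and distance of gift_box_3 from where it was at the start of the episode below 0.015 m and angle between long_box_lid's own z axis and vertical below 0.05 rad); the arm keeps its last pose, push and grip.
It fails at once if the stamp is pressed on the ink pad or its tin with more than 25 N (contact force between stamp and ink_tin above 25 N).
It fails at once if the stamp touches a gift box (contact force between stamp and gift_box_1 above 0.3 N or contact force between stamp and gift_box_2 above 0.3 N or contact force between stamp and gift_box_3 above 0.3 N).
It fails at once if the stamp or the robot touches the ribbon stand (contact force between any of stamp, the fingers, the arm and ribbon_stand above 0.5 N).
It fails at once if a gift box beside the stand is moved more than 15 mm (distance of any of gift_box_1, gift_box_3 from where it was at the start of the episode above 0.015 m).
It fails at once if the sweet tin, the square gift box at the back, the roll of tape, the scissors: one of them is moved more than 20 mm (distance of any of sweet_tin, gift_box_2, tape_1, scissors_1 from where it was at the start of the episode above 0.02 m).
It also fails if it takes over 48 s, if anything falls off the work surface, if the arm or the gripper's body presses on something with over 40 N, if the wrist force passes 120 N, or if a joint passes its speed limit or range.

## Working session

There is one attempt and no reset: what is moved stays moved. The work goes in short steps, Python scripts to look and compute and a shell command to move; the robot and the scene stay as the last step left them, time stands still between calls to the robot, and variables do not carry over. Pictures are saved under pics/ and viewed, at most 10 in all, crops included, and the job is handed in when it is done.

```bash
mkdir -p pics; ls; python3 - <<'E'
from cell import *
import cv2,numpy as np
s=read_state(); print({k:np.round(v,3).tolist() for k,v in s.items()}, grip_point_offset if not callable(grip_point_offset) else grip_point_offset())
for n in ("top","scene"):
    p,d=camera(n); np.savez(f"{n}.npz",p=p,d=d,**camera_info(n)); cv2.imwrite(f"pics/{n}0.png",p[:,:,::-1]); print(n,camera_info(n))
E
```

```text
pics
{'clock': 0.0, 'joints': [1.264, 0.3, 1.522, 0.0, 1.321, -0.067], 'qd': [0.001, -0.001, -0.0, -0.001, 0.0, 0.0], 'effort': [0.002, -53.181, -35.274, 0.071, 0.024, -0.0], 'eef_pos': [130.523, 534.005, 204.888], 'eef_rot': [-3.14, -0.0, 2.902], 'wrist_force': [0.586, 0.258, -0.272], 'moment': [-0.019, -0.035, -0.014], 'finger_force': 0.0, 'finger_gap': 93.694} 18.8
top {'intrinsics': array([[442.92665466,   0.        , 319.3858844 ],
       [  0.        , 442.92665466, 235.15274032],
       [  0.        ,   0.        ,   1.        ]]), 'world_from_camera': array([[ 1.85950557e-02, -9.91376139e-01,  1.29721140e-01,
         3.44594211e+02],
       [-9.99515231e-01, -2.16724542e-02, -2.23518898e-02,
         5.95535484e+01],
       [ 2.49705056e-02, -1.29242621e-01, -9.91298552e-01,
         1.31924432e+03],
       [ 0.00000000e+00,  0.00000000e+00,  0.00000000e+00,
         1.00000000e+00]])}
scene {'intrinsics': array([[616.54314945,   0.        , 324.27472149],
       [  0.        , 616.54314945, 242.85839854],
       [  0.        ,   0.        ,   1.        ]]), 'world_from_camera': array([[-8.95842027e-01, -1.91000316e-01,  4.01230534e-01,
        -2.06841191e+02],
       [-4.44322488e-01,  3.71439596e-01, -8.15236256e-01,
         1.53081345e+03],
       [ 6.67747554e-03, -9.08598650e-01, -4.17616936e-01,
         8.53600928e+02],
       [ 0.00000000e+00,  0.00000000e+00,  0.00000000e+00,
         1.00000000e+00]])}
```

View pics/top0.png

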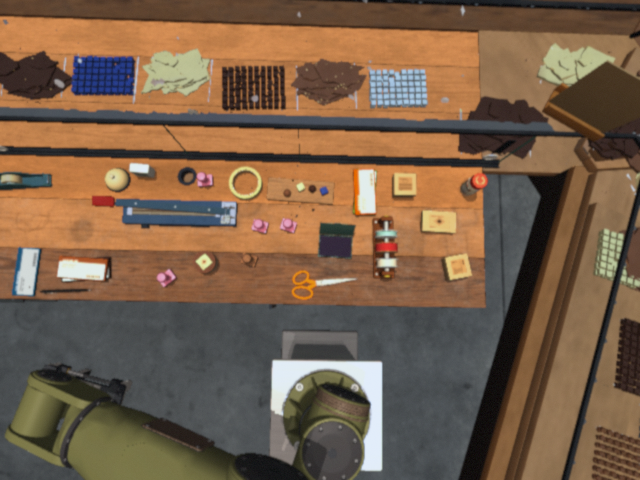

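View pics/scene0.png

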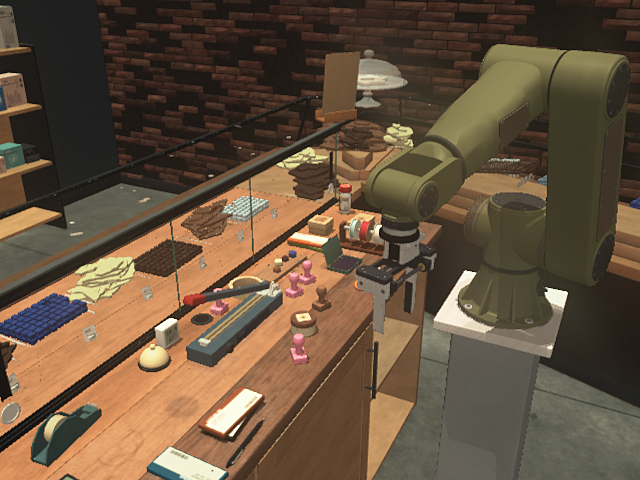

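The top picture shows the brown stamp at (249,260). Possible look-alikes are pink stamps at (260,226), (288,226), (205,179) and (166,277), and the round sweet tin at (206,262). I choose (249,260), the only brown one. The ink pad is at (336,240), the stand at (384,247), the long box at (438,221), the square box at (458,266) and box 2 at (404,184). The scene picture shows the brown stamp at (321,297).

```bash
cat > h.py <<'E'
import numpy as np,cv2
def ray(info,u,v,z):
    K=info["intrinsics"];T=info["world_from_camera"]
    d=T[:3,:3]@np.linalg.solve(K,[u,v,1.]);o=T[:3,3]
    return o+d*(z-o[2])/d[2]
def wray(info,u,v,z):
    K=info["intrinsics"];T=info["world_from_camera"]
    a=np.array([(u-K[0,2])/K[0,0],(v-K[1,2])/K[1,1]]);r=np.hypot(*a)
    d=T[:3,:3]@np.r_[a/max(r,1e-9)*np.sin(r),np.cos(r)];o=T[:3,3]
    return o+d*(z-o[2])/d[2]
def wproj(info,P):
    K=info["intrinsics"];T=info["world_from_camera"]
    c=T[:3,:3].T@(np.array(P)-T[:3,3]);t=np.arctan2(np.hypot(c[0],c[1]),c[2]);q=c[:2]/np.hypot(c[0],c[1])*t
    return K[0,0]*q[0]+K[0,2],K[1,1]*q[1]+K[1,2]
E
python3 - <<'E'
from h import *
t=np.load("top.npz"); s=np.load("scene.npz")
for n,u,v,z in [("stamp",249,259,60),("pad",336,246,7),("stand",384,247,95),("long",438,221,30),("sq1",458,266,48),("box2",404,184,46),("sweet",206,262,40)]:
    print(n,ray(t,u,v,z).round(0),"depth",t["d"][v,u])
print("stamp scene",ray(s,321,290,60))
a=cv2.resize(t["p"][205:295,235:495],None,fx=3,fy=3,interpolation=cv2.INTER_CUBIC)
b=cv2.resize(s["p"][200:340,230:430],None,fx=2.3,fy=2.3,interpolation=cv2.INTER_CUBIC)
o=np.zeros((600,780,3),np.uint8);o[:270,:780]=a;o[272:272+b.shape[0],:b.shape[1]]=b
cv2.imwrite("pics/crop1.png",o[:,:,::-1])
E
```

```text
stamp [437. 230.  60.] depth 1248.5278
pad [485. -20.   7.] depth 1319.244
stand [ 475. -149.   95.] depth 1246.3442
long [ 563. -321.   30.] depth 1316.8309
sq1 [ 430. -372.   48.] depth 1284.072
box2 [ 669. -217.   46.] depth 1312.5308
sweet [427. 355.  40.] depth 1271.0183
stamp scene [430.78418631 252.78284222  60.        ]
```

View pics/crop1.png

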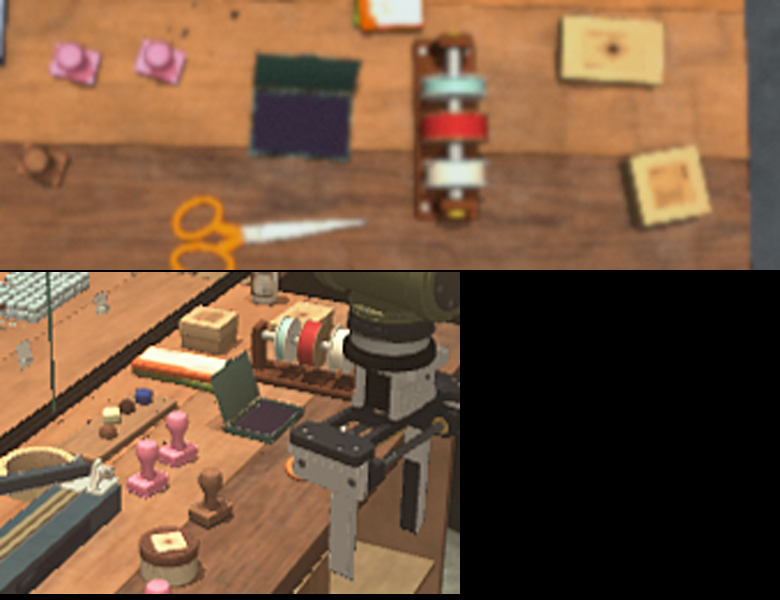

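The crop confirms it. The brown turned stamp is at crop (38,160), which is pixel (248,258) in the top image. The two pink ones are at crop (75,55) and (160,55). I'll fly over for a wrist look.

```bash
python3 -m handwheel '0.7 -0.7 0 0 0;0.7 -0.7 0 0 0;0.7 -0.7 0 0 0;0.7 -0.7 0 0 0;0.7 -0.7 0 0 0;0.7 -0.7 0 0 0;0.7 -0.7 0 0 0;0.7 -0.7 0 0 0;0.7 -0.7 0 0 0;0.7 -0.7 0 0 0;0 0 0 0 0;0 0 0 0 0' 10
python3 - <<'E'
from h import *
from cell import *
i=camera_info("wrist");s=read_state();p,d=camera("wrist");np.savez("w1.npz",p=p,d=d,**i)
print(i,s["eef_pos"],s["eef_rot"],wproj(i,(437,240,65)))
cv2.imwrite("pics/w1.png",p[:,:,::-1])
E
```

```text
clock: 1.1
eef_pos: [411.4, 252.9, 205.1]
eef_rot: [-3.141, -0.001, 2.898]
wrist_force: [0.8, -0.5, -0.8]
finger_gap: 94.0
finger_force: 0.0
{'intrinsics': array([[371.64829954,   0.        , 318.19822018],
       [  0.        , 371.64829954, 231.47096292],
       [  0.        ,   0.        ,   1.        ]]), 'world_from_camera': array([[ 2.41282138e-01,  9.37004006e-01,  2.52599333e-01,
         3.37479639e+02],
       [ 9.70454805e-01, -2.32795480e-01, -6.34329213e-02,
         2.71284279e+02],
       [-6.32918414e-04,  2.60441467e-01, -9.65489431e-01,
         3.84954506e+02],
       [ 0.00000000e+00,  0.00000000e+00,  0.00000000e+00,
         1.00000000e+00]])} [411.43200218 252.91820885 205.06646511] [-3.14109382e+00 -6.37615344e-04  2.89835893e+00] (np.float64(311.4086826724217), np.float64(250.479929610819))
```

View pics/w1.png

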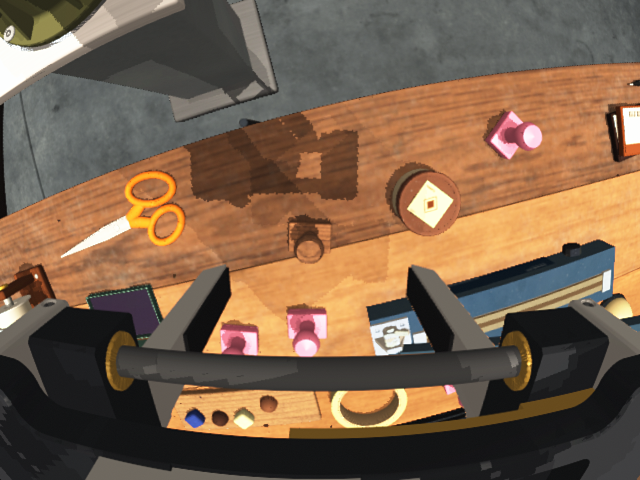

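The wrist picture shows the stamp with its foot at (289-331,220-258) and its knob at (309,249). Pink stamps are at (240,340) and (307,330). I'll measure it with rays and depth.

```bash
cat >> h.py <<'E'
def wcloud(i,d):
    K=i["intrinsics"];T=i["world_from_camera"]
    v,u=np.mgrid[:480,:640];a=np.stack([(u-K[0,2])/K[0,0],(v-K[1,2])/K[1,1]],-1);r=np.linalg.norm(a,axis=-1)+1e-9
    c=np.concatenate([a*(np.tan(r)/r)[...,None],np.ones((480,640,1))],-1)*d[...,None]
    return c@T[:3,:3].T+T[:3,3]
E
python3 - <<'E'
from h import *
w=np.load("w1.npz");P=wcloud(w,w["d"])
c=P[205:275,275:345].reshape(-1,3)
print("table z",np.median(c[c[:,2]<8][:,2]))
for lo,hi in((10,22),(55,72)):
    q=c[(c[:,2]>lo)&(c[:,2]<hi)];print(len(q),q.mean(0),np.median(q,0),q.min(0),q.max(0),cv2.minAreaRect(q[:,:2].astype(np.float32)))
for u,v in((289,220),(331,220)):print(wray(w,u,v,17))
K=cv2.cvtColor(w["p"],cv2.COLOR_RGB2BGR)[190:280,250:370]
cv2.imwrite("pics/c2.png",cv2.resize(K,None,fx=6,fy=6,interpolation=cv2.INTER_CUBIC))
E
```

```text
table z 0.7363635696235065
796 [433.1076328  238.55841744  17.53871192] [431.05766807 241.13795789  17.69882448] [417.50518313 212.08944481  10.1693608 ] [458.90437267 261.40832839  21.88159643] ((437.91192626953125, 236.60153198242188), (43.73723220825195, 31.60919952392578), 73.3935546875)
661 [435.98069781 237.43720034  62.25317797] [435.68381426 237.61063409  63.36776784] [424.04000913 222.94302039  55.10462918] [451.63044461 250.16330401  66.70683248] ((437.23944091796875, 237.02210998535156), (27.078824996948242, 26.2773494720459), 74.1214828491211)
[414.815863   221.14440615  17.        ]
[425.1544326  262.67065148  17.        ]
```

View pics/c2.png

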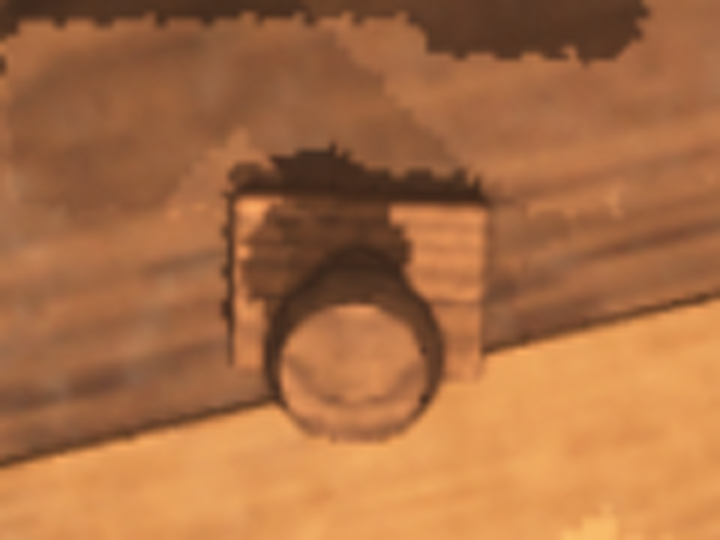

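The fitted foot is 43.7 × 31.6 mm, centred at (437.5,237), with its long side at about 75°. That agrees with the description, and the tool's closing line at 76° already matches.

```bash
python3 -m handwheel '0.65 -0.4 0 0 0;0 0 -0.7 0 0;0 0 -0.7 0 0;0 0 -0.7 0 0;0 0 -0.7 0 0;0 0 -0.7 0 0;0 0 -0.5 0 0;0 0 -0.4 0 0;0 0 0 0 0;0 0 0 0 0' 20
```

```text
clock: 1.98
eef_pos: [435.8, 239.1, 29.4]
eef_rot: [-3.141, -0.001, 2.903]
wrist_force: [0.2, 0.4, -0.1]
finger_gap: 94.3
finger_force: 0.0
```

```bash
python3 -m handwheel '0.04 -0.05 0 0 0;0 0 0 0 0;0 0 0 0 0.7;0 0 0 0 1;0 0 0 0 1;0 0 0 0 1;0 0 0 0 1;0 0 0 0 1;0 0 0 0 1;0 0 0 0 1' 20
```

```text
clock: 2.82
eef_pos: [438.2, 236.3, 29.4]
eef_rot: [-3.142, -0.0, 2.902]
wrist_force: [-0.7, -0.5, -0.1]
finger_gap: 44.4
finger_force: 0.0
```

```bash
python3 -m handwheel '0 0 0 0 1;0 0 0 0 1;0 0 0 0 1;0 0 0 0 1;0 0 0 0 1;0 0 0 0 1;0 0 0 0 1' 20
```

```text
clock: 3.4
eef_pos: [438.2, 236.2, 29.5]
eef_rot: [-3.142, 0.0, 2.902]
wrist_force: [-0.6, -0.2, 0.1]
finger_gap: 26.5
finger_force: 20.0
```

```bash
python3 -m handwheel '0 0 0.5 0 1;0 0 0.9 0 1;0 0 0.9 0 1;0 0 0.8 0 1;0 -0.8 0 0 1;0 -0.9 0 0 1;0 -0.9 0 0 1;0 -0.9 0 0 1;0 -0.9 0 0 1;0 0 0 0 1;0 0 0 0 1'
python3 - <<'E'
from h import *
from cell import *
i=camera_info("wrist");s=read_state();p,d=camera("wrist");np.savez("w2.npz",p=p,d=d,**i)
print(s["eef_pos"],s["eef_rot"],s["finger_gap"],wproj(i,(485,-20,7)))
cv2.imwrite("pics/w2.png",p[:,:,::-1])
E
```

```text
clock: 4.32
eef_pos: [438.3, 59.1, 153.6]
eef_rot: [3.141, 0.0, 2.899]
wrist_force: [-0.5, -0.1, 0.2]
finger_gap: 26.2
finger_force: 20.0
[438.29693295  59.06606961 153.55158339] [3.14144861e+00 2.27668467e-04 2.89866302e+00] 26.20518943512087 (np.float64(250.43612106878953), np.float64(283.9668434299104))
```

View pics/w2.png

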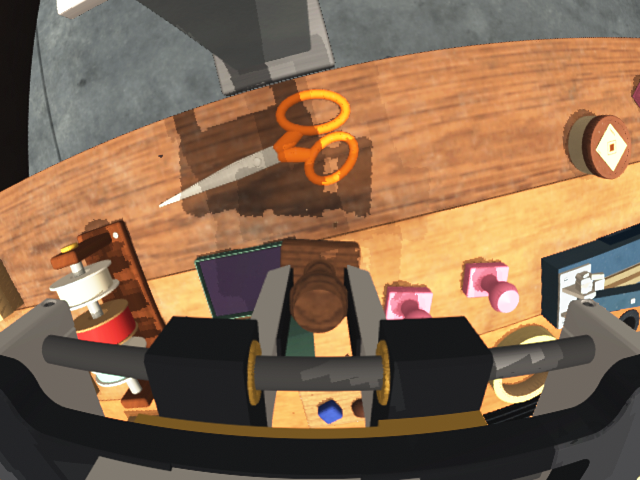

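The wrist picture shows the stamp held upright at (318,295), its foot edge at (283-357,243). The purple pad is at (200-285,245-315), with near-left corner (203,258) and far-left corner (218,317), and is partly hidden by the foot. The top view shows the whole pad, so I'll combine both views.

```bash
python3 - <<'E'
from h import *
t=np.load("top.npz");w=np.load("w2.npz")
p=t["p"];hsv=cv2.cvtColor(p,cv2.COLOR_RGB2HSV)
m=np.zeros((480,640),np.uint8)
s=p[230:262,312:360].astype(int)
m[230:262,312:360]=((s[...,2]>s[...,1]+8)&(s.sum(-1)<220))*255
cs,_=cv2.findContours(m,0,2);c=max(cs,key=cv2.contourArea)
q=np.array([ray(t,u,v,7)[:2] for u,v in c[:,0]],np.float32)
print("pad top",cv2.minAreaRect(q))
for u,v in((203,258),(218,317)):print("pad wrist corner",wray(w,u,v,7))
def rect(P,name):print(name,len(P),cv2.minAreaRect(P[:,:2].astype(np.float32)),np.median(P,0))
P=wcloud(w,w["d"])
c=P[235:320,190:290].reshape(-1,3);rect(c[(c[:,2]>4)&(c[:,2]<9)],"pad cloud")
# stand & boxes from top depth (approx pinhole)
for n,z,(v0,v1,u0,u1) in(("long",30,(208,236,415,462)),("sq1",48,(250,285,435,475)),("stand",95,(212,285,368,402)),("box2",46,(170,200,388,420))):
    s=hsv[v0:v1,u0:u1];K=t["intrinsics"]
    v,u=np.mgrid[v0:v1,u0:u1];d=t["d"][v0:v1,u0:u1]
    C=np.stack([(u-K[0,2])/K[0,0]*d,(v-K[1,2])/K[1,1]*d,d],-1)@t["world_from_camera"][:3,:3].T+t["world_from_camera"][:3,3]
    C=C.reshape(-1,3);rect(C[abs(C[:,2]-z)<(8 if n!="stand" else 50)],n)
E
```

```text
pad top ((484.4255065917969, -17.024761199951172), (90.4052734375, 56.87588119506836), 87.64513397216797)
pad wrist corner [448.81951788 -57.78708014   7.        ]
pad wrist corner [512.70016808 -64.48071187   7.        ]
pad cloud 3421 ((482.1386413574219, -24.059192657470703), (86.71238708496094, 66.48483276367188), 87.65812683105469) [474.14198156 -32.98483693   8.03890692]
long 708 ((562.771484375, -323.14971923828125), (101.06529998779297, 62.99710464477539), 88.04273986816406) [ 561.62901744 -322.09325279   29.399795  ]
sq1 527 ((428.4377136230469, -371.5860595703125), (65.59069061279297, 68.0907974243164), 11.248558044433594) [ 427.71956911 -371.3375548    47.38942998]
stand 818 ((482.1613464355469, -161.02938842773438), (65.22415161132812, 172.60513305664062), 89.77442932128906) [ 475.30957767 -157.96997137   80.38374149]
box2 495 ((670.2050170898438, -219.60060119628906), (67.9539794921875, 66.89486694335938), 0.1343630701303482) [ 668.54597231 -217.98938927   45.65757903]
```

Both views put the pad centre near (483,−18), with its long side close to world y, and the box sizes match. Now to the pad, stopping a few mm short.

```bash
python3 -m handwheel '0.35 -0.65 0 0 1;0.35 -0.65 0 0 1;0.35 -0.65 0 0 1;0 0 -0.7 0 1;0 0 -0.7 0 1;0 0 -0.6 0 1;0 0 -0.4 0 1;0 0 -0.3 0 1;0 0 0 0 1;0 0 0 0 1' 30
```

```text
clock: 5.2
eef_pos: [480.2, -16.7, 45.3]
eef_rot: [-3.142, -0.001, 2.903]
wrist_force: [-0.6, -0.5, -1.0]
finger_gap: 25.9
finger_force: 30.0
```

```bash
python3 -m handwheel '0 0 -0.1 0 1;0 0 -0.06 0 1;0 0 0 0 1;0 0 0 0 1'; python3 -m handwheel '0 0 -0.03 0 1;0 0 0 0 1;0 0 0 0 1'
```

```text
clock: 5.53
eef_pos: [480.4, -17.7, 39.4]
eef_rot: [3.142, 0.001, 2.902]
wrist_force: [0.3, 0.8, 0.1]
finger_gap: 25.6
finger_force: 30.0
clock: 5.78
eef_pos: [480.3, -17.8, 37.9]
eef_rot: [3.142, 0.0, 2.902]
wrist_force: [1.1, -0.1, 0.0]
finger_gap: 26.0
finger_force: 30.0
```

```bash
python3 -m handwheel '0 0 -0.02 0 1;0 0 0 0 1;0 0 0 0 1'
```

```text
clock: 6.03
eef_pos: [480.2, -17.8, 37.0]
eef_rot: [-3.142, -0.0, 2.902]
wrist_force: [-0.8, -0.6, -0.3]
finger_gap: 25.6
finger_force: 30.0
```

```bash
python3 -m handwheel '0 0 -0.02 0 1;0 0 0 0 1;0 0 0 0 1'
```

```text
clock: 6.28
eef_pos: [480.6, -17.7, 36.7]
eef_rot: [3.141, 0.001, 2.902]
wrist_force: [-1.4, 2.0, 5.6]
finger_gap: 25.8
finger_force: 30.0
```

```bash
python3 -m handwheel '0 0 -0.01 0 1;0 0 0 0 1;0 0 0 0 1'
```

```text
clock: 6.53
eef_pos: [480.8, -17.7, 36.7]
eef_rot: [3.141, 0.001, 2.902]
wrist_force: [-1.6, 2.5, 9.5]
finger_gap: 26.1
finger_force: 30.0
```

It pressed with about 9 N for over 0.2 s. Lift straight up, then carry over the stand.

```bash
python3 -m handwheel '0 0 0.3 0 1;0 0 0.7 0 1;0 0 0.8 0 1;0 0 0.8 0 1;0 0 0.5 0 1;0 0 0 0 1'; python3 -m handwheel '0 -0.7 0 0 1;0 -0.9 0 0 1;0 -0.9 0 0 1;0 -0.9 0 0 1;0 -0.9 0 0 1;0 -0.9 0 0 1;0 -0.4 0 0 1;0 0 0 0 1;0 0 0 0 1'
python3 - <<'E'
from h import *
from cell import *
i=camera_info("wrist");s=read_state();p,d=camera("wrist");np.savez("w3.npz",p=p,d=d,**i)
print(s["eef_pos"],s["eef_rot"],s["finger_gap"],wproj(i,(562,-322,30)))
cv2.imwrite("pics/w3.png",p[:,:,::-1])
E
```

```text
clock: 7.03
eef_pos: [481.9, -17.9, 164.0]
eef_rot: [3.141, 0.007, 2.902]
wrist_force: [-0.1, 0.4, 0.2]
finger_gap: 25.9
finger_force: 30.0
clock: 7.78
eef_pos: [479.7, -241.9, 158.5]
eef_rot: [3.141, -0.002, 2.9]
wrist_force: [-0.5, -0.1, -1.2]
finger_gap: 26.0
finger_force: 30.0
[ 479.6963618  -241.9053916   158.52741666] [ 3.14094364e+00 -1.73531254e-03  2.90025613e+00] 26.008018774100695 (np.float64(257.32788681304055), np.float64(324.9837538344437))
```

View pics/w3.png

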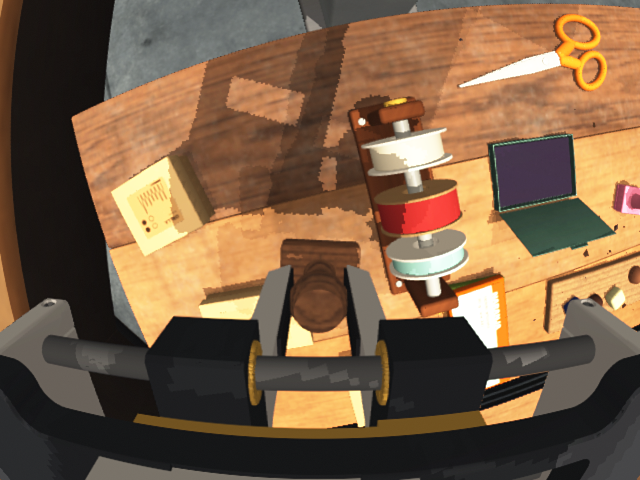

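The wrist picture shows the stamp past the stand and held straight. The long box is partly hidden at (202-310,289-350), the square box is at (160,205), and the stand at (410,200) is clear. I'll step to where the lid is unobstructed and turn 12° on the way.

```bash
python3 -m handwheel '0.8 0 0.1 0.8 1;0.8 0 0.1 0.8 1;0.8 0 0 0.8 1;0.1 0 0 0 1;0 0 0 0 1;0 0 0 0 1'
python3 - <<'E'
from h import *
from cell import *
i=camera_info("wrist");s=read_state();p,d=camera("wrist");np.savez("w4.npz",p=p,d=d,**i)
print(s["eef_pos"],s["eef_rot"],s["finger_gap"],wproj(i,(562,-322,30)))
P=wcloud(i,d);f=P.reshape(-1,3)
def rect(m,n):
    c,_=cv2.findContours((m*255).astype(np.uint8),0,2);
    for k in sorted(c,key=cv2.contourArea)[-2:]:
        q=np.array([P[v,u] for u,v in k[:,0]]);r=cv2.minAreaRect(q[:,:2].astype(np.float32));print(n,cv2.contourArea(k),r,cv2.boundingRect(k))
near=lambda x,y,z,dz,r:(abs(P[...,2]-z)<dz)&(np.hypot(P[...,0]-x,P[...,1]-y)<r)
rect(near(562,-322,30,5,75),"long");rect(near(428,-371,48,5,60),"sq1")
cv2.imwrite("pics/w4.png",p[:,:,::-1])
E
```

```text
clock: 8.33
eef_pos: [579.9, -240.5, 167.2]
eef_rot: [3.141, -0.001, 3.112]
wrist_force: [-0.9, 0.6, 0.1]
finger_gap: 26.0
finger_force: 30.0
[ 579.86094419 -240.53266235  167.22547626] [ 3.14110487e+00 -1.11783006e-03  3.11175938e+00] 25.99910860892591 (np.float64(225.73313304133484), np.float64(204.66247399290788))
long 7236.0 ((561.7410278320312, -324.43499755859375), (100.4271011352539, 62.12935256958008), 87.96378326416016) (170, 169, 111, 70)
sq1 5041.5 ((428.1981201171875, -372.7403869628906), (66.70140838623047, 67.04307556152344), 11.146507263183594) (119, 12, 82, 94)
```

View pics/w4.png

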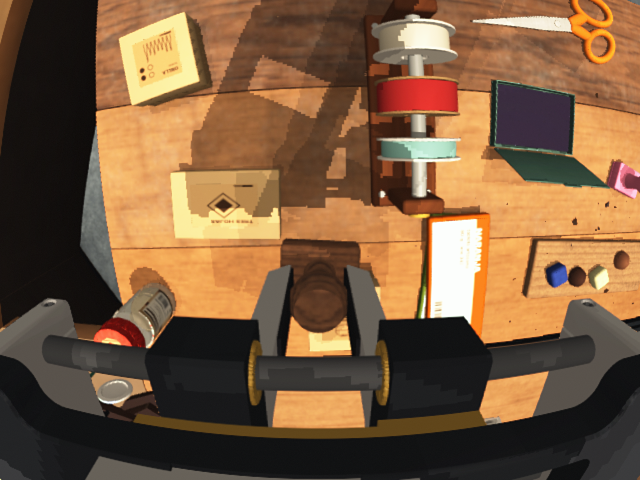

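The long lid is clear at (172-279,170-238). Its fit is 100.4 × 62.1 mm, centre (562,−324), 88°, in agreement with the top view. Tool line is 88.3°.

```bash
python3 -m handwheel '-0.15 -0.7 0 0 1;-0.15 -0.7 0 0 1;-0.15 -0.7 0 0 1;0 0 -0.6 0 1;0 0 -0.6 0 1;0 0 -0.4 0 1;0 0 0 0 1;0 0 0 0 1;0 0 0 0 1'
```

```text
clock: 9.13
eef_pos: [562.4, -325.9, 105.7]
eef_rot: [-3.141, 0.002, 3.111]
wrist_force: [0.6, 0.6, -1.4]
finger_gap: 25.5
finger_force: 30.0
```

```bash
python3 -m handwheel '0 0.05 -0.4 0 1;0 0 -0.3 0 1;0 0 -0.18 0 1;0 0 0 0 1;0 0 0 0 1;0 0 0 0 1;0 0 0 0 1'
python3 - <<'E'
from h import *
from cell import *
i=camera_info("wrist");s=read_state();p,d=camera("wrist")
print(s["eef_pos"],s["eef_rot"],s["finger_gap"])
P=wcloud(i,d)
x,y,z=s["eef_pos"]
m=(abs(P[...,0]-x)<25)&(abs(P[...,1]-y)<30)&(P[...,2]>z-29.6+9)&(P[...,2]<z-29.6+21)
q=P[m];r=cv2.minAreaRect(q[:,:2].astype(np.float32));print("foot top",len(q),r,np.median(q[:,2]),q[:,:2].min(0),q[:,:2].max(0))
m=(abs(P[...,0]-562)<70)&(abs(P[...,1]+324)<70)&(abs(P[...,2]-30)<4)
q=P[m];print("lid",len(q),cv2.minAreaRect(q[:,:2].astype(np.float32)),np.median(q[:,2]))
cv2.imwrite("pics/w5.png",p[:,:,::-1]) 
E
```

```text
clock: 9.72
eef_pos: [562.5, -324.0, 69.5]
eef_rot: [-3.141, 0.001, 3.111]
wrist_force: [-1.5, 0.3, -0.2]
finger_gap: 26.0
finger_force: 30.0
[ 562.53658331 -323.96362697   69.4600241 ] [-3.14100651e+00  9.84562602e-04  3.11120506e+00] 25.990685862960202
foot top 2143 ((557.430419921875, -323.0313720703125), (44.223628997802734, 23.598995208740234), 86.32447052001953) 57.71232309542495 [ 544.4542492  -345.04695474] [ 568.30696893 -300.54031217]
lid 8842 ((561.45166015625, -324.1037292480469), (100.77178955078125, 62.31853103637695), 88.33129119873047) 30.743982620304465
```

View pics/w5.png

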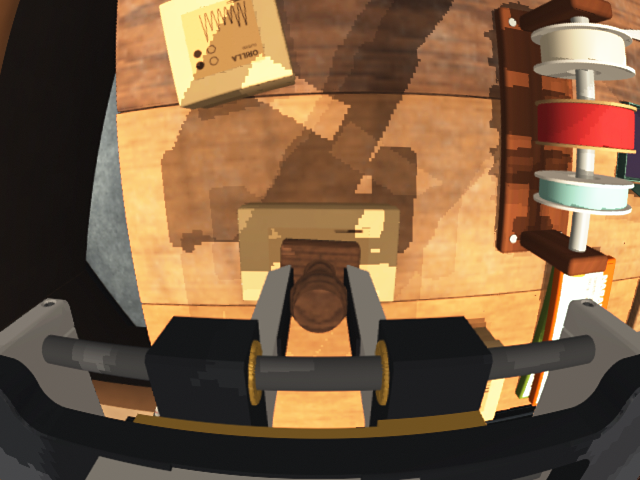

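The stamp hangs over the lid middle, foot at (283-358,242-265) inside the lid at (240-398,205-300). The foot top is at 57.7 mm, so its face is about 10 mm above the lid. Its axis is within about 2 mm and its angle within 2°.

```bash
python3 -c "from cell import *;print(sign_off())"
```

```text
the job is handed in; nothing more can be done
None
```

The job is handed in, though sign-off gave no verdict: the stamp was inked with about 9 N, carried over the ribbon stand, and is held upright about 10 mm above the middle of the long box's lid, within about 2 mm and 2° by the wrist camera.

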